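# Sort handed brass lever handles into their shadow-foam trays

### The arm

A 6-joint arm with a two-finger parallel gripper is mounted at the origin on a cart in front of the work surface, level with it; the furniture and walls round the work are solid. World frame = base frame: x ahead of the robot, y to its left, z up, the work surface at z = 0. Lengths are in mm, angles in degrees, forces in N, time in s.
With the tool pointing down it reaches from about 250 to 725 mm from the base axis. Payload 4 kg.
Tool frame: the origin (TCP) lies midway between the tips of the shut fingers; the grasp point (between the pads) lies 19 mm behind it; z points along the fingers, y is the line along which they close (so a half turn about z gives the same grasp; the last joint's range is limited). The gripper opens to 85 mm and grips with 20 to 120 N. Pads are 22 mm wide; open, the fingers measure 114 mm over their backs; the gripper's body (76 mm by 85 mm) begins 54 mm behind the grasp point. The pads swing forward as they close: fully open they stand 13 mm farther back than shut.
Start: joints at [0, 13.785, 0.286, 76.501, 0, 90], TCP at [499.999, -0, 231.306] pointing down, gripper open.
Joint ranges: [-155.79, 155.79], [-60.16, 107.12], [-62.33, 73.08], [-114, 123.19], [-81.49, 82.49], [-180, 180]. Speed limits (degrees/s): [159.86, 159.86, 180, 180, 180, 180].

### API

Orientations are given as [roll, pitch, yaw] about the fixed x, y, z axes, in that order (R = Rz(yaw) Ry(pitch) Rx(roll)).
In Python, from cell import env gives the robot as it stands. Calls block until the motion is done:
- env.movep(position, orientation): joint-space move of the TCP to a pose.
- env.servo_line(position, rotation=None, velocity=150, threshold=None): straight line of the TCP; rotation=None keeps the orientation; velocity is the mean speed in mm/s. With threshold (N) it stops when the force on the tool has changed by that much, and returns True; else False.
- env.movej(angles): joint-space move.
- env.set_gripper(opening, squeeze=None): finger opening in mm; squeeze is the grip in N (None keeps the last); returns when the fingers have stopped.
- env.hold(seconds).
- env.inverse_kinematics(position, orientation): joint angles nearest the present ones, or None.
- env.get_state(): the state.
- env.capture(name): name is "scene" or "side" or "wrist"; returns the picture (480x640x3 uint8, blue, green, red); there is no depth.
- env.get_calibration(name): a dict with "fovy" (degrees; the focal length in pixels is half the picture's height over the tangent of half this angle, whatever the lens; pixels are square), "cx", "cy" (the principal point, pixels), "R" (3x3) and "t" (3): a world point X has camera coordinates R X + t. Camera axes: x right, y down, z forward; pixel columns grow to the right and rows downward; lengths in mm; the calibration is good to about 2 mm. A picture is of the moment at which its call begins: read the wrist's pose just before it. get_calibration takes no time and is no camera call; for the wrist camera it gives the pose at the moment of the call.
A pose or a line that the arm cannot do raises env.IKError and nothing moves.
- env.finish_job(): hands the job in; it is judged then, once.
The state is a dict: "t": time; "q": joint angles; "qd": joint speeds; "joint_efforts": joint torques, N m; "tcp_pos": TCP position; "ee_rot": TCP orientation; "wrist_force": force on the tool from outside, world axes, zero at the start; "ft_torque": the same for the moment, N m; "grip_width": finger opening in mm; "finger_force": force on a finger pad.
Only numpy, scipy, OpenCV 4.12 (cv2) and the standard library are available. Lean on these libraries where they do the work, as an engineer would, in place of code of your own. Each camera call takes 0.05 s, during which the arm holds its last target. There are 200 camera calls.

### The job

The polished door-lever handles have come back in two tangled pairs: sort them into the fitted trays, left-hand handles (lever to the left when the keyhole is at the bottom) in the tray with the blue recesses and right-hand ones in the tray with the red recesses. Lay each one flat on its back, fully home in a recess of its own shape, one handle to a recess. Leave the jar, the tin, the dropper bottle and the lump of pitch where they are.

Things in the scene. Friction and masses are not known exactly. Their poses are not given: they have to be found in the camera images.
- left_1_mid (a point): Left-hand polished brass door handle lying on its flat back: lever sticks out to +y (left, seen from the front with the keyhole at the bottom). Point: centre of its 96 x 32 x 8 mm backplate, half-way up, 4 mm over the thin mat it lies on. Axes: x along the plate, keyhole end to lever end; z up. Can be taken across the 32 mm width here; the recesses leave room for fingers.
- right_1_mid (a point): Right-hand polished brass door handle lying on its flat back: lever sticks out to -y (right, seen from the front with the keyhole at the bottom). Point: centre of its 96 x 32 x 8 mm backplate, half-way up, 4 mm over the thin mat it lies on. Axes: x along the plate, keyhole end to lever end; z up. Can be taken across the 32 mm width here; the recesses leave room for fingers.
- right_2_mid (a point): Right-hand polished brass door handle lying on its flat back: lever sticks out to -y (right, seen from the front with the keyhole at the bottom). Point: centre of its 96 x 32 x 8 mm backplate, half-way up, 4 mm over the thin mat it lies on. Axes: x along the plate, keyhole end to lever end; z up. Can be taken across the 32 mm width here; the recesses leave room for fingers.
- left_2_mid (a point): Left-hand polished brass door handle lying on its flat back: lever sticks out to +y (left, seen from the front with the keyhole at the bottom). Point: centre of its 96 x 32 x 8 mm backplate, half-way up, 4 mm over the thin mat it lies on. Axes: x along the plate, keyhole end to lever end; z up. Can be taken across the 32 mm width here; the recesses leave room for fingers.
- left_1: The same handle, 160-250 g; origin on its back, 4 mm below left_1_mid, same axes. Keyhole at x = -26 mm; hub 28 mm across, 29 mm high, at x = +28. The 14 mm round lever runs from the hub to +y to 70 mm from the centre line, between x = +19 and +38, 15 to 30 mm above the back, so it can lie over another handle's plate, which then cannot be lifted first.
- right_1: The same handle, 160-250 g; origin on its back, 4 mm below right_1_mid, same axes. Keyhole at x = -26 mm; hub 28 mm across, 29 mm high, at x = +28. The 14 mm round lever runs from the hub to -y to 70 mm from the centre line, between x = +19 and +38, 15 to 30 mm above the back, so it can lie over another handle's plate, which then cannot be lifted first.
- right_2: The same handle, 160-250 g; origin on its back, 4 mm below right_2_mid, same axes. Keyhole at x = -26 mm; hub 28 mm across, 29 mm high, at x = +28. The 14 mm round lever runs from the hub to -y to 70 mm from the centre line, between x = +19 and +38, 15 to 30 mm above the back, so it can lie over another handle's plate, which then cannot be lifted first.
- left_2: The same handle, 160-250 g; origin on its back, 4 mm below left_2_mid, same axes. Keyhole at x = -26 mm; hub 28 mm across, 29 mm high, at x = +28. The 14 mm round lever runs from the hub to +y to 70 mm from the centre line, between x = +19 and +38, 15 to 30 mm above the back, so it can lie over another handle's plate, which then cannot be lifted first.
- left_tray_near (a point): Recess nearer the robot (tray's x = -55 mm) in the fixed tray for left-hand handles: plywood, 242 x 146 x 32 mm, charcoal foam, blue recess floors. Point: centre point of a fully seated handle, 4 mm above the recess floor. Axes: the seated handle's (x keyhole end to lever end, lever +y). Foam top 26.5 mm, recess floor 6.5 mm above the bench.
- left_tray_far (a point): Recess farther from the robot in the same tray; point and axes likewise. Each recess is shaped to a left-hand handle: 103 x 39 mm for the plate, a lever channel x = +16 to +40 mm out to 78 mm on the +y side, and finger cut-outs x = -20 to +16 mm out to 46 mm from the centre line on both sides. A handle of the other hand will not lie flat in it.
- right_tray_near (a point): Recess nearer the robot (tray's x = -55 mm) in the fixed tray for right-hand handles: plywood, 242 x 146 x 32 mm, charcoal foam, red recess floors. Point: centre point of a fully seated handle, 4 mm above the recess floor. Axes: the seated handle's (x keyhole end to lever end, lever -y). Foam top 26.5 mm, recess floor 6.5 mm above the bench.
- right_tray_far (a point): Recess farther from the robot in the same tray; point and axes likewise. Each recess is shaped to a right-hand handle: 103 x 39 mm for the plate, a lever channel x = +16 to +40 mm out to 78 mm on the -y side, and finger cut-outs x = -20 to +16 mm out to 46 mm from the centre line on both sides. A handle of the other hand will not lie flat in it.
- flux_jar: Bystander: small white glass jar with a stirring stick, 55 x 67 x 89 mm, standing; origin at the centre of its underside.
- tin_wax: Bystander: flat white screw tin, 53 mm across, 18 mm high; origin at the centre of its underside.
- dropper_bottle: Bystander: amber dropper bottle with black dropper cap, 30 mm across, 103 mm high, standing; origin at the centre of its underside.
- pitch_lump: Bystander: dark brown lump of setter's pitch, 45 x 56 x 26 mm; origin at the centre of its underside.
- lamp_edge (a point): Obstacle, fixed: the edge of the grey bench-lamp shade nearest the robot. The shade is a dome about 330 mm across whose centre hangs 165 mm beyond this point (+x) over the back of the bench; its front edge is about 360 mm above the bench, so tall wrists must stay on the robot's side of it.

How it is judged (in metres and radians):
At the end, for the whole second after the job is handed in: Both left-hand handles lie in the two recesses of the blue-floored tray and both right-hand handles in those of the red-floored tray: each handle's centre point within 8 mm of the recess's point (height included), its long axis within 0.13 rad of the recess's and level within 0.06 rad, at rest (((distance between left_1_mid and left_tray_near below 0.008 m and angle between the x axis of left_1_mid and the x axis of left_tray_near, either way round below 0.13 rad) or (distance between left_1_mid and left_tray_far below 0.008 m and angle between the x axis of left_1_mid and the x axis of left_tray_far, either way round below 0.13 rad)) and angle between each of left_1_mid, right_1_mid, right_2_mid, left_2_mid's own z axis and vertical below 0.06 rad and linear speed of each of left_1, right_1, right_2, left_2 below 0.02 m/s and ((distance between right_1_mid and right_tray_near below 0.008 m and angle between the x axis of right_1_mid and the x axis of right_tray_near, either way round below 0.13 rad) or (distance between right_1_mid and right_tray_far below 0.008 m and angle between the x axis of right_1_mid and the x axis of right_tray_far, either way round below 0.13 rad)) and ((distance between right_2_mid and right_tray_near below 0.008 m and angle between the x axis of right_2_mid and the x axis of right_tray_near, either way round below 0.13 rad) or (distance between right_2_mid and right_tray_far below 0.008 m and angle between the x axis of right_2_mid and the x axis of right_tray_far, either way round below 0.13 rad)) and ((distance between left_2_mid and left_tray_near below 0.008 m and angle between the x axis of left_2_mid and the x axis of left_tray_near, either way round below 0.13 rad) or (distance between left_2_mid and left_tray_far below 0.008 m and angle between the x axis of left_2_mid and the x axis of left_tray_far, either way round below 0.13 rad))); the robot touches nothing.
It fails at once if the jar is moved by more than 25 mm (distance of flux_jar from where it was at the start of the episode above 0.025 m).
It fails at once if the tin is moved by more than 25 mm (distance of tin_wax from where it was at the start of the episode above 0.025 m).
It fails at once if the dropper bottle is moved by more than 25 mm (distance of dropper_bottle from where it was at the start of the episode above 0.025 m).
It fails at once if the lump of pitch is moved by more than 25 mm (distance of pitch_lump from where it was at the start of the episode above 0.025 m).
It also fails if it takes over 72 s, if anything falls off the work surface, if the arm or the gripper's body presses on something with over 40 N, if the wrist force passes 120 N, or if a joint passes its speed limit or range.

## Working session

There is one attempt and no reset: what is moved stays moved. The work goes in short steps, each a Python script; the robot and the scene stay as the last script left them, time stands still between calls to the robot, and variables do not carry over. Pictures are saved under pics/ and viewed, at most 10 in all, crops included, and the job is handed in when it is done.

```bash
mkdir -p pics; ls
python3 - <<'E'
from cell import env
import cv2
for n in ("scene","side","wrist"):
    cv2.imwrite(f"pics/{n}0.png",env.capture(n))
    c=env.get_calibration(n);print(n,c)
print(env.get_state())
E
```

```text
pics
scene {'fovy': 50.96766281956435, 'cx': 308.7248828913637, 'cy': 234.9358585630021, 'R': array([[-0.70102232, -0.71304863, -0.01137331],
       [-0.47790302,  0.48156051, -0.73464834],
       [ 0.52931693, -0.50956954, -0.67835276]]), 't': array([407.23240035, 410.31029212, 911.92663163])}
side {'fovy': 56.334708432371066, 'cx': 320.5879415145528, 'cy': 236.5075696359918, 'R': array([[ 0.94229758, -0.33476686,  0.00253347],
       [-0.13153901, -0.37719216, -0.91674618],
       [ 0.30785185,  0.86351446, -0.39946216]]), 't': array([-518.44505837,  273.17229206, 1016.97731111])}
wrist {'fovy': 71.60126309013228, 'cx': 327.66202293323664, 'cy': 238.7147396798665, 'R': array([[ 0.99999589,  0.00143373, -0.00248394],
       [ 0.00217006, -0.94451711,  0.32845504],
       [-0.00187521, -0.32845908, -0.94451634]]), 't': array([-499.11788019,  -44.32307922,  381.26733733])}
{'t': 0.15, 'q': array([4.44411870e-04, 1.38236295e+01, 2.32450121e-01, 7.65023106e+01,
       4.33499031e-04, 9.00010957e+01]), 'qd': array([ 0.00511654, -0.17547718,  0.22968855, -0.03065932,  0.01772736,
        0.05950022]), 'joint_efforts': array([-1.62746033e-03, -3.72633219e+01,  2.52638429e+01,  1.23480460e-02,
       -1.30651040e-05,  1.49362950e-05]), 'tcp_pos': array([4.99524914e+02, 6.17081676e-03, 2.30612432e+02]), 'ee_rot': array([-1.79906510e+02, -4.31710639e-04,  8.99993480e+01]), 'wrist_force': array([ 1.03036927, -0.29962598, -0.63760013]), 'ft_torque': array([-0.04477933, -0.01693373,  0.00625865]), 'finger_force': 0.0, 'grip_width': 85.4905128217377}
```

View all.

View pics/scene0.png

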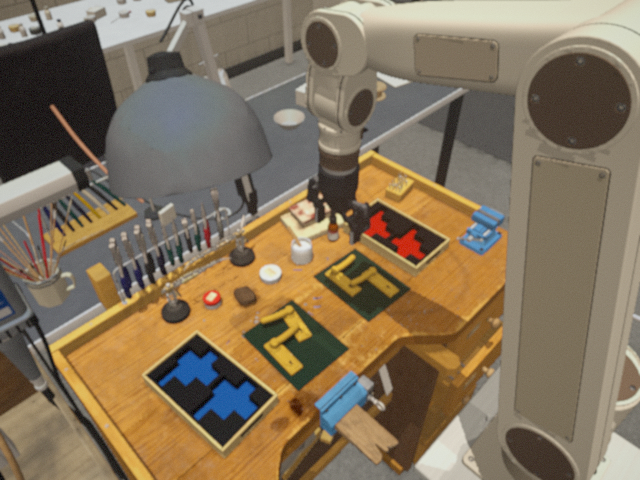

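View pics/side0.png

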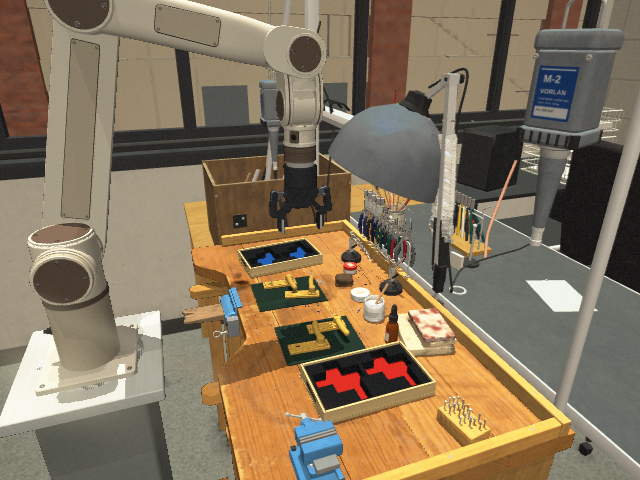

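View pics/wrist0.png

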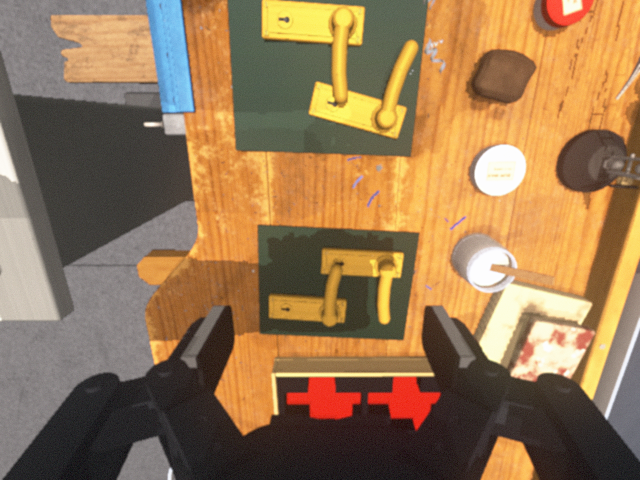

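```bash
cat > h.py <<'E'
import numpy as np, cv2
def ray(c,px,z):
    f=240/np.tan(np.radians(c["fovy"])/2); px=np.atleast_2d(np.asarray(px,float))
    d=np.c_[(px[:,0]-c["cx"])/f,(px[:,1]-c["cy"])/f,np.ones(len(px))]@c["R"]
    o=-c["R"].T@c["t"]
    return o+d*((z-o[2])/d[:,2])[:,None]
def snap(env,n,name):
    c=env.get_calibration(n); im=env.capture(n); cv2.imwrite(f"pics/{name}.png",im); return c,im
def rect(c,im,z,x0,x1,y0,y1,s):
    """metric top view of plane z: col=(x-x0)*s, row=(y1-y)*s"""
    f=240/np.tan(np.radians(c["fovy"])/2)
    K=np.array([[f,0,c["cx"]],[0,f,c["cy"]],[0,0,1]])
    P=K@np.c_[c["R"][:,:2],c["R"][:,2]*z+c["t"]]
    A=np.array([[1/s,0,x0],[0,-1/s,y1],[0,0,1]])
    return cv2.warpPerspective(im,P@A,(int((x1-x0)*s),int((y1-y0)*s)),flags=cv2.INTER_CUBIC|cv2.WARP_INVERSE_MAP)
E
python3 - <<'E'
from cell import env
from h import *
c=env.get_calibration("scene")
print("blue,red",ray(c,[(210,390),(402,237)],26).round())
print("jar,tin,bottle?,pitch",ray(c,[(301,262),(270,275),(333,238),(245,300)],0).round())
s=env.get_calibration("side")
print("side blue red",ray(s,[(280,257),(368,378)],26).round(), "bottle",ray(s,[(391,343)],0).round())
w=env.get_calibration("wrist"); print("A..D",ray(w,[(313,22),(358,110),(362,262),(308,308)],8).round())
print("cam",-w["R"].T@w["t"])
t=env.get_state()["t"]
for p in [(430,-330,260),(430,-40,200),(430,110,200),(430,300,260)]: print(p,env.inverse_kinematics(p,[180,0,90]))
E
```

```text
blue,red [[ 516.  337.   26.]
 [ 522. -284.   26.]]
jar,tin,bottle?,pitch [[ 662.  -52.    0.]
 [ 684.   34.    0.]
 [ 665. -175.    0.]
 [ 665.  130.    0.]]
side blue red [[ 521.  306.   26.]
 [ 547. -298.   26.]] bottle [[ 664. -179.    0.]]
A..D [[ 485.  175.    8.]
 [ 530.   97.    8.]
 [ 540.  -72.    8.]
 [ 475. -135.    8.]]
cam [499.92696658  84.08241464 373.43158922]
(430, -330, 260) [-37.50414236  18.08279335  10.35022364  82.26743028   0.
  52.49585764]
(430, -40, 200) [ -5.31454567   7.10019783 -12.74029694  70.15950523   0.
  84.68545433]
(430, 110, 200) [ 14.34933204   8.44424384 -11.15467084  70.40108532   0.
 104.34933204]
(430, 300, 260) [ 34.90249562  16.00702678   7.50212198  81.4950952    0.
 124.90249562]
```

Run:
```python
from cell import env
from h import *
import numpy as np
c=env.get_calibration("scene");s=env.get_calibration("side")
print("lamp scene",ray(c,[(110,170),(150,192),(200,194),(240,185),(270,160)],360).round())
print("lamp side",ray(s,[(330,155),(350,180),(390,198),(435,202)],360).round())
for n,p in (("R",(480,-180,230)),("L",(480,200,230))):
    env.movep(p,[180,0,90]); env.hold(.2)
    c,im=snap(env,"wrist","w"+n); np.save(f"c{n}.npy",c,allow_pickle=True)
    print(env.get_state()["t"],-c["R"].T@c["t"])
    y0=-200 if n=="R" else 60
    m=rect(c,im,10,420,620,y0,y0+150,4); cv2.imwrite(f"pics/mat{n}.png",m)
```

```text
lamp scene [[845. 274. 360.]
 [729. 257. 360.]
 [658. 196. 360.]
 [628. 127. 360.]
 [649.  34. 360.]]
lamp side [[ 662.  236.  360.]
 [ 617.  -15.  360.]
 [ 644. -163.  360.]
 [ 718. -216.  360.]]
1.15 [480.37001849 -94.39388807 372.90468662]
2.8167 [480.74372594 283.03968372 372.83631238]
```

View pics/matR.png

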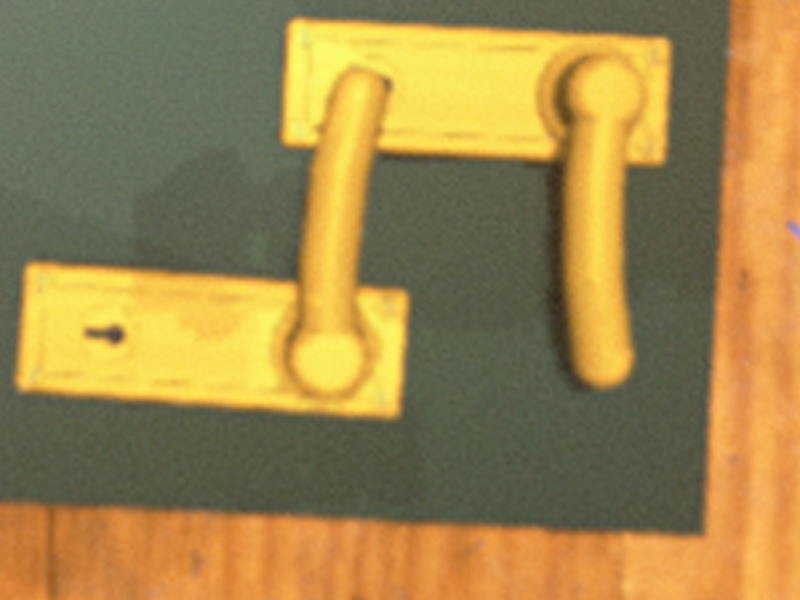

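View pics/matL.png

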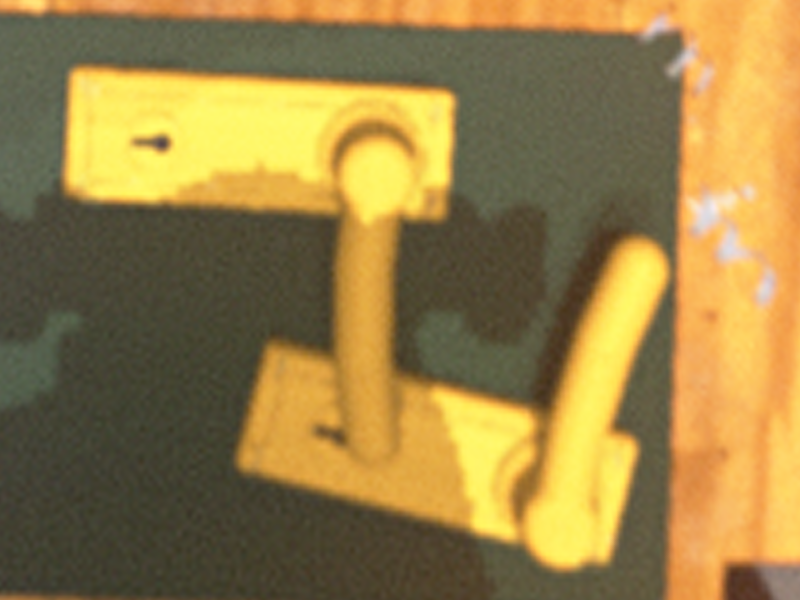

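Run:
```python
from h import *
out=[]
for n,(y0,y1) in (("R",(-380,-210)),("L",(245,415))):
    c=np.load(f"c{n}.npy",allow_pickle=True).item(); im=cv2.imread(f"pics/w{n}.png")
    v=rect(c,im,32,390,655,y0,y1,3)
    print(n,v.shape); out.append(cv2.resize(v,None,fx=.97,fy=.97))
    hs=cv2.cvtColor(im,cv2.COLOR_BGR2HSV); H,S,V=cv2.split(hs)
    m=((S>150)&(V>80)&(((H<6)|(H>174)) if n=="R" else ((H>100)&(H<125)))).astype(np.uint8)
    m6=rect(c,m*255,6.5,390,655,y0,y1,3)
    nn,l,st,ce=cv2.connectedComponentsWithStats((m6>127).astype(np.uint8))
    for i in range(1,nn):
        if st[i,4]>5000:
            x,y,w,h,a=st[i]; print("floor bbox x",390+x/3,390+(x+w)/3,"y",y1-(y+h)/3,y1-y/3,"area",a/9,(y1-ce[i,1]/3))
cv2.imwrite("pics/trays.png",cv2.resize(np.vstack(out),(765,990*765//795) if 0 else None,fx=.6,fy=.6) if 0 else np.vstack(out)[:, :800])
print(np.vstack(out).shape)
cv2.imwrite("pics/trays_s.png",cv2.resize(np.vstack(out),None,fx=.6,fy=.6))
```

```text
R (510, 795, 3)
floor bbox x 554.6666666666666 655.0 y -328.6666666666667 -229.66666666666666 area 5704.0 -276.9663978494624
floor bbox x 440.3333333333333 546.6666666666666 y -350.0 -230.33333333333334 area 6817.0 -284.08052852617914
L (510, 795, 3)
floor bbox x 535.6666666666666 636.3333333333334 y 284.0 391.6666666666667 area 4878.444444444444 335.5616772195144
(990, 771, 3)
```

View pics/trays_s.png

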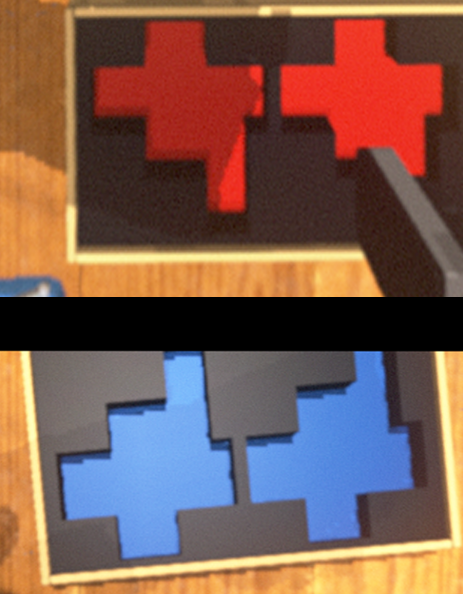

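```bash
cat > tray.py <<'E'
from h import *
def mask(im,n):
    H,S,V=cv2.split(cv2.cvtColor(im,cv2.COLOR_BGR2HSV))
    m=((S>120)&(V>60)&(((H<8)|(H>172)) if n=="R" else ((H>98)&(H<128)))).astype(np.uint8)*255
    return m
def edges(c,m,g,z):
    """g=(x,y,yaw deg) guess; returns local sub-mm edges xmin,xmax,ymin,ymax and slopes (deg) of y edges"""
    f=240/np.tan(np.radians(c["fovy"])/2); K=np.array([[f,0,c["cx"]],[0,f,c["cy"]],[0,0,1]])
    a=np.radians(g[2]); s=4
    W=np.array([[np.cos(a),-np.sin(a),g[0]],[np.sin(a),np.cos(a),g[1]],[0,0,1]])
    A=np.array([[1/s,0,-80],[0,-1/s,50],[0,0,1]])
    P=K@np.c_[c["R"][:,:2],c["R"][:,2]*z+c["t"]]@W@A
    v=cv2.warpPerspective(m,P,(160*s,100*s),flags=cv2.INTER_LINEAR|cv2.WARP_INVERSE_MAP)>127
    def run(line,c0):   # extent of True run around c0
        i=j=c0
        while i>0 and line[i-1]: i-=1
        while j<len(line)-1 and line[j+1]: j+=1
        return i,j+1
    xs=np.array([run(v[int((50-y)*s)],80*s) for y in np.arange(-10,11,1)])
    cols=np.arange(-44,-25,1)
    ys=np.array([run(v[:,int((80+x)*s)],50*s) for x in cols])
    sl=[np.degrees(np.arctan(np.polyfit(cols,50-ys[:,k]/s,1)[0])) for k in (1,0)]
    return np.r_[np.median(xs,0)/s-80, 50-np.median(ys,0)[::-1]/s].round(1), np.round(sl,1)
E
python3 - <<'E'
from cell import env
from tray import *
for n,p,gs in (("L",(515,240,230),[(470,322,4.5),(570,330,4.5)]),("R",(540,-371,230),[(494,-285,0),(604,-285,0)])):
    env.movep(p,[180,0,90]); env.hold(.2)
    c,im=snap(env,"wrist","t"+n); np.save(f"ct{n}.npy",c,allow_pickle=True)
    print(n,env.get_state()["t"],(-c["R"].T@c["t"]).round(1))
    m=mask(im,n)
    m6=rect(c,m,6.5,400,680,*( (240,400) if n=="L" else (-370,-210)),2)
    nn,l,st,ce=cv2.connectedComponentsWithStats((m6>127).astype(np.uint8))
    for i in range(1,nn):
        if st[i,4]>2000: print("blob c",400+ce[i,0]/2,(400 if n=="L" else -210)-ce[i,1]/2,st[i,4]/4)
    for g in gs:
        for z in (6.5,26.5): print(g,z,*edges(c,m,g,z))
E
```

```text
L 3.3917 [514.9 323.4 372.9]
blob c 588.7338765288716 329.89257068195843 6888.25
blob c 477.02111662955986 319.93214591539646 7298.75
(470, 322, 4.5) 6.5 [-49.   54.5 -31.5   8. ] [0.9 0.6]
(470, 322, 4.5) 26.5 [-44.   53.8 -30.    7.2] [-25.    4.8]
(570, 330, 4.5) 6.5 [-36.5  64.8 -30.    8.8] [-66.8  35.8]
(570, 330, 4.5) 26.5 [-37.5  58.2 -28.8   8.2] [-64.7  32.8]
R 5.8333 [ 540.6 -286.   372.9]
blob c 610.6011813537675 -278.8212962962963 7830.0
blob c 496.9323924389002 -280.41229633401224 7856.0
(494, -285, 0) 6.5 [-54.2  51.5  -5.8  35.2] [0.3 1.1]
(494, -285, 0) 26.5 [-48.8  51.2  -5.5  33.2] [1. 1.]
(604, -285, 0) 6.5 [-51.2  53.5  -5.5  35.5] [0.  1.1]
(604, -285, 0) 26.5 [-52.   46.8  -5.2  33.5] [0.  0.5]
```

Run:
```python
from tray import *
G={"L":[(473.5,310.5,5.2),(583,320.5,5.2)],"R":[(493,-270.5,.7),(604,-269.5,.7)]}
for n in "LR":
    c=np.load(f"ct{n}.npy",allow_pickle=True).item(); im=cv2.imread(f"pics/t{n}.png"); m=mask(im,n)
    for g in G[n]:
        for z in (6.5,26.5): print(n,g,z,*edges(c,m,g,z))
```

```text
L (473.5, 310.5, 5.2) 6.5 [-51.8  52.2 -19.2  20.2] [0.5 1.1]
L (473.5, 310.5, 5.2) 26.5 [-46.5  51.8 -17.8  19.5] [-0.4 -0.4]
L (583, 320.5, 5.2) 6.5 [-48.5  53.  -19.5  20.2] [-0.7  0.1]
L (583, 320.5, 5.2) 26.5 [-49.5  46.2 -17.8  19.5] [ 0.2 -0.7]
R (493, -270.5, 0.7) 6.5 [-53.2  52.2 -20.   21. ] [-0.6 -0.4]
R (493, -270.5, 0.7) 26.5 [-47.8  52.  -19.8  19. ] [-0.4 -0.6]
R (604, -269.5, 0.7) 6.5 [-51.5  52.8 -20.5  20.5] [-1.1  0.2]
R (604, -269.5, 0.7) 26.5 [-52.2  46.5 -20.2  18.5] [-1.1 -0.4]
```

```bash
cat > job.py <<'E'
from cell import env
import numpy as np
Z=1.0; H=130
def at(p,dx):   # p=(x,y,yaw) shifted dx along its own x axis
    a=np.radians(p[2]); return p[0]+dx*np.cos(a),p[1]+dx*np.sin(a)
def st(tag):
    s=env.get_state(); print(tag,round(s["t"],2),s["tcp_pos"].round(1),"F",s["wrist_force"].round(1),"w",round(s["grip_width"],1))
def pick(h,dx=-3,opening=56):
    x,y=at(h,dx); env.movep((x,y,H),[180,0,h[2]]); env.set_gripper(opening,100)
    env.servo_line((x,y,35),velocity=200)
    print("hit",env.servo_line((x,y,Z),velocity=60,threshold=20)); st("down")
    env.set_gripper(20,100); st("gripped")
    env.servo_line((x,y,H),velocity=150); st("up")
def place(r,dx=-3,via=None,release=True):
    x,y=at(r,dx)
    if via: env.movep((*via,H),[180,0,r[2]])
    env.movep((x,y,H),[180,0,r[2]]); env.hold(.2)
    env.servo_line((x,y,42),velocity=200); env.hold(.1); st("above")
    hit=env.servo_line((x,y,Z+5.2),velocity=40,threshold=15); st(f"placed hit={hit}")
    if hit: return False
    env.set_gripper(46); env.servo_line((x,y,H),velocity=150); st("off"); return True
A=(484.75,174.25,-3.6); B=(529.5,97,-14.5); C=(539,-72.9,-2.9); D=(473.2,-135,-4.05)
LN=(474.4,311.1,5.15); LF=(584,320.9,5.15); RN=(493.4,-270.1,.4); RF=(603.4,-269.4,.4)
E
python3 - <<'E'
from job import *
pick(A)
import cv2; cv2.imwrite("pics/g1.png",env.capture("side"))
E
```

```text
hit False
down 10.68 [481.7 174.4   0.8] F [-0.   0.1  1. ] w 56.1
gripped 11.04 [483.  174.7   3. ] F [-1.7  0.1  9.3] w 29.0
up 12.05 [480.8 174.1 128.9] F [ 0.3 -0.2 -3. ] w 28.9
```

Run:
```python
import cv2
im=cv2.imread("pics/g1.png"); cv2.imwrite("pics/g1c.png",cv2.resize(im[120:340,200:400],None,fx=2.7,fy=2.7,interpolation=cv2.INTER_CUBIC))
```

```text
(no output)
```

View pics/g1c.png

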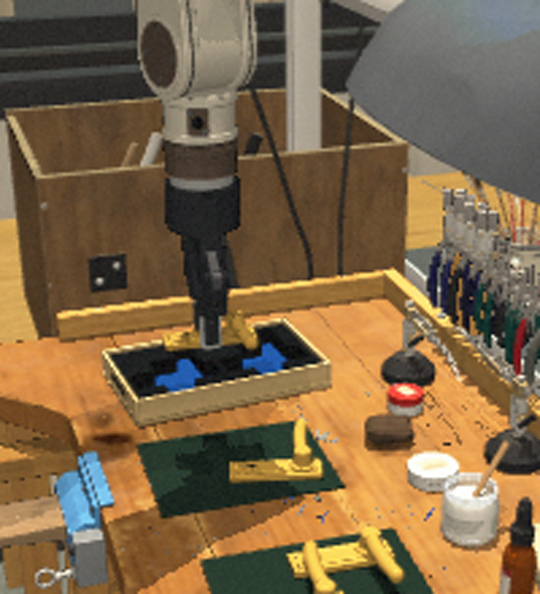

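```bash
sed -i 's/Z+5.2),velocity=40/zp),velocity=40/; s/via=None,release=True/via=None,zp=8.3/; s/^Z=1.0/Z=2.5/' job.py
python3 - <<'E'
from job import *
import cv2
ok=place(RN,via=(470,0))
cv2.imwrite("pics/p1.png",env.capture("wrist"))
E
```

```text
above 18.86 [ 492.  -270.8   43.9] F [ 0.3  1.1 -1.6] w 28.8
placed hit=False 19.85 [ 490.6 -270.3    8.5] F [-0.1 -0.1 -2.3] w 28.6
off 21.12 [ 489.8 -269.8  129.1] F [-0.2  0.3  0.8] w 46.1
```

```bash
python3 - <<'E'
from job import *
from h import *
c=env.get_calibration("wrist"); im=cv2.imread("pics/p1.png")
cv2.imwrite("pics/p1.png",rect(c,im,14.5,430,660,-360,-215,3))
pick(B,dx=-3); place(LF,via=(480,200))
c,im=snap(env,"wrist","p2raw")
cv2.imwrite("pics/p2.png",rect(c,im,14.5,430,660,240,390,3))
E
python3 -c "
import cv2,numpy as np
cv2.imwrite('pics/p12.png',cv2.resize(np.vstack([cv2.imread('pics/p1.png'),cv2.imread('pics/p2.png')]),None,fx=.67,fy=.67))"
```

```text
hit False
down 27.15 [526.5  97.7   2.3] F [-0.2 -0.2  0.4] w 56.2
gripped 27.51 [527.1  97.8   3.5] F [-2.1  0.8  5.6] w 28.6
up 28.51 [525.7  97.6 128.8] F [ 0.6  0.9 -1.1] w 28.6
above 30.6 [582.6 321.4  44.5] F [-0.7  0.1 -1.3] w 28.7
placed hit=False 31.59 [581.3 320.8   8.6] F [ 0.1 -0.7 -0.9] w 28.7
off 32.86 [580.3 320.3 128.8] F [-0.5  0.1 -0.6] w 46.1
```

View pics/p12.png

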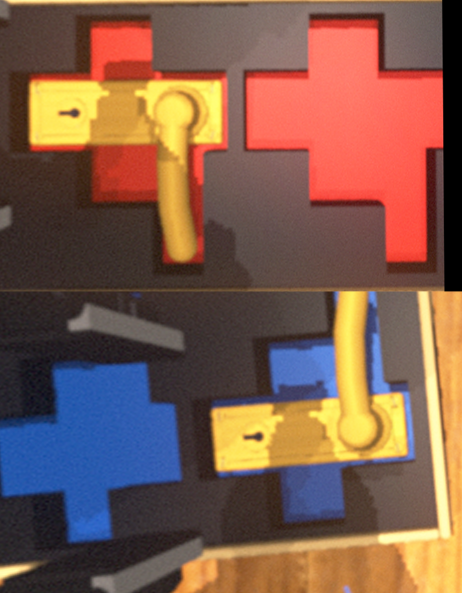

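Handle A lies in the red near recess and B in the blue far recess, both with floor visible round their outlines; seating looks right. Now D, then C.

Run:
```python
from job import *
from h import *
pick(D,dx=-5,opening=48); place(LN,dx=-5,via=(450,0))
env.movep((480,0,H),[180,0,0])
pick(C); place(RF,via=(500,-200))
env.movep((540,-371,230),[180,0,90]); env.hold(.2)
c,im=snap(env,"wrist","fR"); a=rect(c,im,14.5,430,665,-355,-215,3)
env.movep((515,240,230),[180,0,90]); env.hold(.2)
c,im=snap(env,"wrist","fL"); b=rect(c,im,14.5,415,650,260,400,3)
cv2.imwrite("pics/f.png",cv2.resize(np.vstack([a,b]),None,fx=.7,fy=.7)); st("end")
```

```text
hit False
down 39.09 [ 468.1 -134.6    2.3] F [-0.4 -0.3  0.3] w 48.0
gripped 39.4 [ 468.7 -134.7    3.4] F [-1.7  0.8  6.7] w 28.9
up 40.4 [ 467.3 -134.4  128.9] F [ 0.8 -0.3 -3. ] w 28.7
above 46.58 [470.9 311.6  43.9] F [ 0.5 -0.3 -1.6] w 28.4
placed hit=False 47.57 [469.6 310.8   8.5] F [-1.   0.6 -1.7] w 28.4
off 48.83 [468.8 310.2 129.1] F [ 0.8 -0.4 -0.2] w 46.1
hit False
down 56.68 [535.9 -72.7   2.3] F [ 0.7 -0.3 -0. ] w 55.8
gripped 57.04 [536.5 -72.8   3.5] F [-0.9  0.1  5.3] w 28.4
up 58.04 [535.1 -72.6 128.8] F [ 0.9 -0.6 -1. ] w 28.7
above 60.08 [ 602.  -270.1   44.5] F [ 0.2  0.3 -0.4] w 28.6
placed hit=False 61.08 [ 600.7 -269.6    8.6] F [-0.9  0.3 -1.7] w 28.8
off 62.34 [ 599.7 -269.1  128.9] F [ 0.3  0.7 -0.2] w 46.2
end 66.58 [515.3 239.4 229.9] F [ 0.5  0.9 -0.1] w 45.9
```

View pics/f.png

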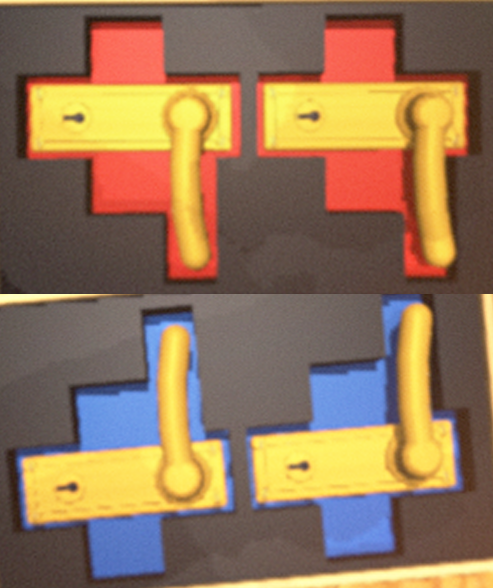

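All four handles lie home in their own-hand recesses, with coloured floor showing all round. Handing in.

```bash
python3 -c "
from cell import env
print(env.finish_job())"
```

```text
the job is handed in; nothing more can be done
None
```

I handed the job in at about 67 s, with both left-hand handles in the blue-floored tray and both right-hand ones in the red; the last pictures showed all four lying flat in their recesses, but no verdict came back and I didn't re-check the jar, tin, bottle and pitch.

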